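# Re-seat a plug-in module in a clamp-lever test socket

### The job

The plug-in sensor module has come out of its test socket and the clamp levers have swung shut in front of it. Swing both levers fully open, then, while both are open, slide the module along its channel, without lifting it out, until it is fully home against the blue contact block, and swing both levers fully shut behind it to lock it in. Do not shift or tip the vials, the beaker or the bottle standing round the socket.

Things in the scene. Friction and masses are not known exactly. Their poses are not given: they have to be found in the camera images.
- socket: Fixed test socket. Aluminium base 170 x 128 mm (socket x -102 to 68, y -64 to 64), top 10 mm above the worktop; two 7.5 mm steel rails (x -85 to 51, tops at 20 mm) form a channel 53 mm wide along x; a blue contact block at the rear (86 mm wide, top at 40 mm, stop face at x 52). Origin on worktop, mid-channel, level with the pivots; x from the mouth (robot side) to the block, y left, z up.
- home (a point): Where the module's centre lies when it is fully home: socket x +29.5 mm, y 0, 23 mm above the worktop.
- module_center (a point): Centre (half-way up) of the loose plug-in module: black box 45 mm (along the channel) x 50 mm x 26 mm with green top, about 0.09 kg, resting on the base plate in the channel (10 to 36 mm above the worktop), near the mouth, in front of the levers' locking fingers. Its rear (mouth-side) face is 22.5 mm from this point.
- module: The same module; this origin is the centre of its underside (13 mm below its centre), axes along the socket's when seated.
- left_lever (a joint): Left clamp lever, upright pivot. 0 = fully shut, at its stop: handle points along socket -x, locking finger reaches inward across the channel. Grows to 1.6 (stop) as the handle swings outward (clockwise from above); fully open = 1.57: handle along socket +y, finger clear of the channel along socket -x. Starts 0 to 0.25. Stays where left; about 1 N at the knob moves it.
- right_lever (a joint): Right clamp lever, upright pivot. 0 = fully shut, at its stop: handle points along socket -x, locking finger reaches inward across the channel. Grows to 1.6 (stop) as the handle swings outward (counter-clockwise from above); fully open = 1.57: handle along socket -y, finger clear of the channel along socket -x. Starts 0 to 0.25. Stays where left; about 1 N at the knob moves it.
- left_knob (a point): Centre of the upright orange knob on the left lever's handle end: round post 16 mm in diameter, from 30 to 70 mm above the worktop (this point at 50 mm), 78 mm from the lever's pivot. Push it sideways from any side.
- right_knob (a point): Centre of the upright orange knob on the right lever's handle end: round post 16 mm in diameter, from 30 to 70 mm above the worktop (this point at 50 mm), 78 mm from the lever's pivot. Push it sideways from any side.
- left_pivot (a point): Pivot of the left lever (upright axis), at socket x 0, y +47 mm, 26 mm above the worktop. Lever: flat steel bar 10 mm wide, 22 to 30 mm above the worktop; handle 78 mm long; locking finger 27 mm long: shut, it lies about 2 mm behind a module that is home, and bars the channel to one that is not.
- right_pivot (a point): Pivot of the right lever (upright axis), at socket x 0, y -47 mm, 26 mm above the worktop. Mirror image of the left lever.
- vial_white: Bystander: clear glass vial with a white cap, 27 mm diameter, 60 mm tall, standing. Origin at the centre of its underside. It stands behind one lever's open position.
- vial_black: Bystander: clear glass vial with a black cap, 27 mm diameter, 60 mm tall, standing. Origin at the centre of its underside. It stands behind the other lever's open position.
- beaker: Bystander: clear beaker, 62 mm diameter, 81 mm tall, standing empty beside the socket. Origin at the centre of its underside.
- bottle: Bystander: small bottle with a blue cap, 56 mm diameter, 99 mm tall, standing on the other side of the socket. Origin at the centre of its underside.
Mind the look-alikes: they are no part of the job. There is more than one size of the module; the job needs the smaller.

How it is judged (in metres and radians):
On the way, in this order (a step that is already met when the one before it is completed fails the run):
1. both clamp levers are swung open (beyond 1.3 rad) at the same time (value of joint each of left_lever, right_lever above 1.3 rad), for 0.2 s.
2. the module is slid fully home (within 4 mm) while both levers are open (all of step 1 and distance between module_center and home below 0.004 m), for 0.2 s.
At the end, for the whole second after the job is handed in: The module's centre is within 4 mm of its home point and at rest, and both levers are shut (below 0.08 rad) (distance between module_center and home below 0.004 m and value of joint each of left_lever, right_lever below 0.08 rad and linear speed of module below 0.02 m/s); the robot touches nothing.
It fails at once if a vial, the beaker or the bottle is shifted more than 15 mm or tipped more than 0.3 rad (distance of any of vial_white, vial_black, beaker, bottle from where it was at the start of the episode above 0.015 m or angle between any of vial_white, vial_black, beaker, bottle's own z axis and vertical above 0.3 rad).
It fails at once if the module is lifted out of the channel (its centre more than 12 mm above its resting height) (height (world z) of module_center above 0.035 m).
It also fails if it takes over 72 s, if anything falls off the work surface, if the arm or the gripper's body presses on something with over 40 N, if the wrist force passes 120 N, or if a joint passes its speed limit or range.

### The arm

A 6-joint arm with a two-finger parallel gripper is mounted at the origin on a cart in front of the work surface, level with it; the furniture and walls round the work are solid. World frame = base frame: x ahead of the robot, y to its left, z up, the work surface at z = 0. Lengths are in mm, angles in rad, forces in N, time in s.
With the tool pointing down it reaches from about 275 to 750 mm from the base axis. Payload 10.2 kg.
Tool frame: the origin (TCP) lies midway between the tips of the shut fingers; the grasp point (between the pads) lies 19 mm behind it (ctrl.tcp_to_grasp is the z of the grasp point in the tool frame, in mm); z points along the fingers, y is the direction in which the jaws open and shut (so a half turn about z gives the same grasp; the last joint's range is limited). The gripper opens to 85 mm and grips with 20 to 120 N. Pads are 22 mm wide; open, the fingers measure 114 mm over their backs; the gripper's body (76 mm by 85 mm) begins 54 mm behind the grasp point. The pads swing forward as they close: fully open they stand 13 mm farther back than shut.
Start: joints at [-1.455, 0.313, 1.498, -0, 1.331, -0.223], TCP at [174.474, -495.167, 231.294] pointing down, gripper open.
Joint ranges: [-2.94, 2.94], [-0.97, 2.17], [0.19, 2.56], [-1.23, 4.37], [0.02, 3.11], [-2.88, 2.88]. Speed limits (rad/s): [2.39, 2.39, 3.01, 3.14, 3.14, 3.14].

### API

Orientations are given as a unit quaternion [w, x, y, z].
In Python, from rig import sensors, capture, order, ctrl gives the robot as it stands. The module is installed in compiled form; this text tells all that it offers.
- The arm moves only by the tool play_rows, never from a script. Its argument "deltas" is a list of rows, each a list of 7 numbers: the shift along the world's x, y, z in units of 40 mm (1.0 is 40 mm), then the turn, a rotation vector about the world's x, y, z in units of 6 degrees (1.0 is 6 degrees), then the opening, from -1 (shut) to 1 (fully open). A call has 1 to 8 rows; each row shifts and turns the commanded pose from where the row before left it; what a row does not reach is not made up. A row lasts 1/12 s, in which the tool goes at most 41.7 mm and 7.16 degrees, less where a joint would pass 70% of its speed; a pose out of reach is approached as far as the arm can. A call is refused whole if a number of a shift passes 1 or a number of a turn 1, either way. A call with a gripper value outside its range is refused whole. The fingers move at their own pace and stop on an object; "squeeze" is the grip in N (left out, the last holds). Time passes only in rows, so rows that do not move let the fingers close. It gives the time, the measured TCP pose, the force and the opening at its end, in the units of the state.
- sensors.sense(): the state, without advancing time (a new reading comes with each control period).
- capture(name): name is "scene" or "top" or "wrist"; returns a dict with "pixels" (420x560x3 uint8, red, green, blue), "z_map" (420x560 float32, mm along the optical axis (not along the pixel's ray), 0 where there is no reading), "fx", "fy", "cx", "cy" (pixels), "k1" (the pictures are not rectified: a ray, as slopes to the right and down, at radius r is drawn at 1 + k1 r^2 times it, then the intrinsics apply), "eye" and "rotation" of the camera in the world; the wrist camera has in their place "tool_from_camera" (4x4, takes a point from camera to tool coordinates, whose origin is the TCP and whose axes are the flange's). Camera axes: x right, y down, z forward; pixel columns grow to the right and rows downward; lengths in mm; the calibration is good to about 2 mm. A picture is of the moment at which its call begins: read the wrist's pose just before it.
- order.finish_job(): hands the job in, once; it reports no verdict.
The state is a dict: "time_s": time; "joints": joint angles; "dq": joint speeds; "tau": joint torques, N m; "eef_pos": TCP position; "ee_rot": TCP orientation; "force": force on the tool from outside, world axes, zero at the start; "wrist_torque": the same for the moment, N m; "grip_width": opening from 0.0 (shut) to 1.0 (fully open).
Only numpy, scipy, OpenCV 4.12 (cv2) and the standard library are available. Lean on these libraries where they do the work, as an engineer would, in place of code of your own. Each camera call takes 0.05 s, during which the arm holds its last target. There are 200 camera calls.

## Working session

There is one attempt and no reset: what is moved stays moved. The work goes in short steps, Python scripts to look and compute and a tool call to move; the robot and the scene stay as the last step left them, time stands still between calls to the robot, and variables do not carry over. Pictures are saved under pics/ and viewed, about 8 in all and at most 12, crops included, and the job is handed in when it is done.

Besides the shell and the picture viewer there is one more tool, called by a JSON object that holds its "api" and its "payload". play_rows: Moves the arm, as the interface text tells. Its arguments: {"type":"object","properties":{"deltas":{"type":"array","items":{"type":"array","items":{"type":"number"}}},"squeeze":{"type":"number"}},"required":["deltas"]}

```bash
mkdir -p pics; cat > h.py <<'E'
import numpy as np, cv2
from rig import sensors, capture, order, ctrl
def save(c,n): cv2.imwrite(f'pics/{n}.png',c['pixels'][:,:,::-1])
def pt(c,u,v,z=None,plane=None):
    """pixel -> world; by depth, or by plane height (mm)"""
    d=np.array([(u-c['cx'])/c['fx'],(v-c['cy'])/c['fy']]); s=d.copy()
    for _ in range(20): s=d/(1+c['k1']*(s@s))
    ray=np.array([s[0],s[1],1.]); R=np.array(c['rotation']); e=np.array(c['eye'])
    if plane is not None:
        w=R@ray; return e+w*(plane-e[2])/w[2]
    z=c['z_map'][int(round(v)),int(round(u))] if z is None else z
    return e+R@(ray*z)
E
python3 - <<'E'
from h import *
import pickle
for n in ('top','scene'):
    c=capture(n); save(c,n); pickle.dump(c,open(n+'.pkl','wb')); print(n,c['eye'],c['rotation'],c['fx'])
s=sensors.sense(); print(s['time_s'],s['eef_pos'],s['ee_rot'],s['grip_width'])
E
```

```text
top [540.53425207 155.59883347 918.98787236] [-0.02488382  0.7119255  -0.7017772   0.00718574] 418.7940636346967
scene [ 61.99629228 577.52418988 775.47027992] [ 0.15522822 -0.39661264  0.84288225 -0.32886491] 536.5747303155332
0.1 [ 174.44972872 -494.92904012  230.79890992] [-5.79101074e-04  9.85687527e-01  1.68581620e-01  2.95621893e-05] 0.9988633898714959
```

```bash
sed -i "s/R=np.array(c\['rotation'\])/R=Rot.from_quat(np.roll(c['rotation'],-1)).as_matrix()/; 1a from scipy.spatial.transform import Rotation as Rot" h.py; python3 - <<'E'
from h import *
import pickle
c=pickle.load(open('top.pkl','rb')); print(pt(c,280,210)); 
E
```

```text
[576.69643064 179.37396815  10.57819649]
```

View pics/top.png

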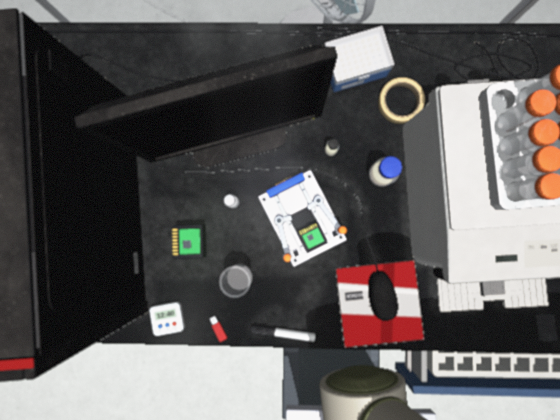

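View pics/scene.png

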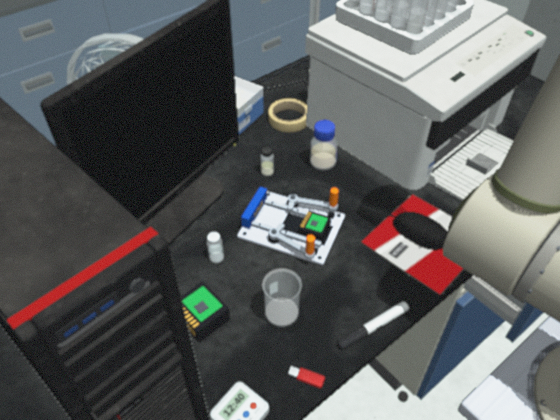

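Top view: the socket is at about (303,218), its block at (285,184) and its mouth at lower right. The small module is in the channel at (313,236) and the knobs are at (287,258) and (343,230). The other candidate for the module is the larger green board at (187,241), outside the socket, which I reject. Vials are at (231,201) white and (332,147) black, the beaker at (236,280) and the bottle at (386,170).

```bash
python3 - <<'E'
from h import *
im=cv2.imread('pics/top.png')[130:310,200:420]
cv2.imwrite('pics/topcrop.png',cv2.resize(im,None,fx=3.6,fy=3.3,interpolation=cv2.INTER_CUBIC))
E
```

```text
(no output)
```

View pics/topcrop.png

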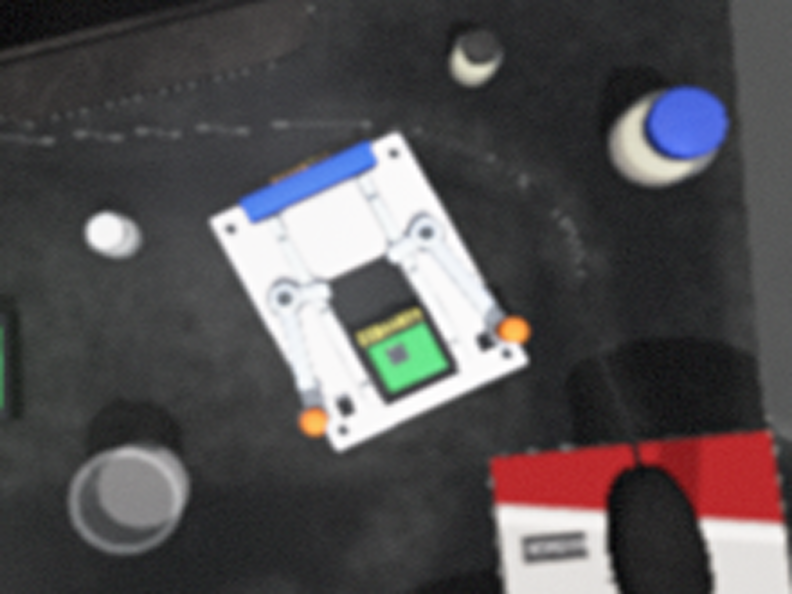

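```bash
cat > m.py <<'E'
from h import *
import pickle
c=pickle.load(open('top.pkl','rb'))
f=lambda x,y,p:pt(c,200+x/3.6-.36,130+y/3.3-.35,plane=p)[:2]
C=[f(211,220,10),f(401,131,10),f(528,361,10),f(339,450,10)]
S=np.array([[68,64],[68,-64],[-102,-64],[-102,64]],float)
pv=[f(284,296,32),f(425,231,32)]
P=np.array([[0,47],[0,-47]],float)
A=np.vstack([S,P]);B=np.vstack([C,pv])
a=A-A.mean(0);b=B-B.mean(0)
th=np.arctan2((a[:,0]*b[:,1]-a[:,1]*b[:,0]).sum(),(a*b).sum()); R=np.array([[np.cos(th),-np.sin(th)],[np.sin(th),np.cos(th)]])
o=B.mean(0)-R@A.mean(0)
print('th',th,'o',o); print('res',(B-(A@R.T+o)).round(1).tolist())
tos=lambda w:(R.T@(np.array(w)-o)).round(1)
if __name__=='__main__':
  for n,q in dict(knobL=(314,422,70),knobR=(514,329,70),mNL=(390,404,36),mNR=(456,370,36),mFL=(355,338,36),mFR=(418,307,36),bFL=(330,285,10),bFR=(388,258,10),
   vw=(108,232,60),vb=(480,45,60),beakTop=(125,500,81),beakbot=(140,490,0),bottle=(686,122,99)).items():
    w=f(*q); print(n,w.round(1),'socket',tos(w), 'plane',q[2])
E
python3 m.py
```

```text
th 0.484580124390521 o [576.56929206 139.34573978]
res [[-1.0, -0.4], [-0.3, -1.3], [-0.1, 0.2], [-0.3, -0.7], [1.3, 0.7], [0.4, 1.5]]
knobL [478.5 162.5] socket [-75.9  66.2] plane 70
knobR [537.   51.3] socket [-76.  -59.5] plane 70
mNL [488.2 118.7] socket [-87.8  22.9] plane 36
mNR [510.3  80.6] socket [-86.  -21.2] plane 36
mFL [529.8 139.6] socket [-41.3  22. ] plane 36
mFR [550.  103.1] socket [-40.4 -19.7] plane 36
bFL [564.  154.7] socket [-4.  19.4] plane 10
bFR [582.3 120. ] socket [ -4.  -19.8] plane 10
vw [594.  282.2] socket [ 82.  118.3] plane 60
vb [713.9  70.9] socket [  89.6 -124.5] plane 60
beakTop [430.7 266.4] socket [-69.9 180.4] plane 81
beakbot [426.8 268.1] socket [-72.5 183.7] plane 0
bottle [661.1 -37.3] socket [  -7.5 -195.7] plane 99
```

```bash
python3 - <<'E'
from m import *
z=c['z_map']; v,u=np.mgrid[0:420:3,0:560:3]
W=np.array([pt(c,a,b) for a,b in zip(u.ravel(),v.ravel()) if z[b,a]>0])
for x0 in range(200,700,50):
  print(x0,[int(W[(W[:,0]>=x0)&(W[:,0]<x0+50)&(W[:,1]>=y0)&(W[:,1]<y0+50)][:,2].max(initial=-99)) for y0 in range(-450,350,50)])
w=lambda x,y:(R@np.array([x,y])+o).round(1)
# plan: tool waypoints, world. left opening: tool lag angle
for s,n in ((1,'L'),(-1,'R')):
  print(n,'open');
  for ph in (-.35,-.2,0,.3,.6,.9,1.2,1.27): print(ph,w(-78*np.cos(ph),s*(47+78*np.sin(ph))))
  print('shut')
  for ph in (1.95,1.8,1.5,1.2,.9,.6,.4,.3): print(ph,w(-80*np.cos(ph),s*(47+80*np.sin(ph))))
print('push'); [print(x,w(x,0)) for x in (-115,-100,-4,0)]
E
```

```text
th 0.484580124390521 o [576.56929206 139.34573978]
res [[-1.0, -0.4], [-0.3, -1.3], [-0.1, 0.2], [-0.3, -0.7], [1.3, 0.7], [0.4, 1.5]]
200 [-46, -45, -46, -45, -46, -44, -48, -99, -99, -99, 257, -99, -99, -99, -99, -99]
250 [4, 5, 3, 4, 4, 4, 3, 3, 337, 332, 270, 217, 3, 5, 9, 8]
300 [3, 4, 3, 5, 5, 4, 5, 8, 230, 236, 206, 19, 20, 19, 8, 10]
350 [4, 26, 31, 26, 30, 31, 6, 40, 40, 5, 6, 3, 5, 3, 4, 4]
400 [5, 31, 28, 32, 45, 26, 5, 38, 37, 7, 4, 4, 4, 84, 82, 3]
450 [-99, -99, -99, 228, 229, 231, 229, 6, 10, 6, 13, 37, 71, 81, 85, 39]
500 [-99, -99, -99, 234, 244, 246, 246, 230, 6, 71, 71, 40, 33, 4, 3, 39]
550 [-99, -99, -99, 247, 282, 373, 248, 247, 5, 6, 37, 32, 34, 13, 63, 2]
600 [-99, -99, -99, -99, 329, 373, 248, 246, 101, 6, 36, 44, 43, 41, 60, 4]
650 [-99, -99, -99, -99, 351, 373, 279, 247, 102, 4, 25, 42, 5, 7, 12, 365]
L open
-0.35 [502.3 123.1]
-0.2 [494.2 131.6]
0 [485.7 144.6]
0.3 [478.  166.6]
0.6 [477.2 189.9]
0.9 [483.3 212.4]
1.2 [495.8 232.1]
1.27 [499.5 236.1]
shut
1.95 [546.3 260.5]
1.8 [534.5 258.3]
1.5 [512.5 248.9]
1.2 [494.3 233.4]
0.9 [481.5 213.2]
0.6 [475.2 190.1]
0.4 [475.  174.2]
0.3 [476.  166.3]
R open
-0.35 [521.2  87.3]
-0.2 [523.6  75.9]
0 [529.4  61.4]
0.3 [543.3  42.6]
0.6 [562.   28.8]
0.9 [584.   21.1]
1.2 [607.3  20.3]
1.27 [612.7  21.1]
shut
1.95 [659.3  45.8]
1.8 [650.8  37.3]
1.5 [630.6  24.5]
1.2 [607.5  18.3]
0.9 [583.7  19.1]
0.6 [561.1  27. ]
0.4 [547.8  35.9]
0.3 [541.8  41.2]
push
-115 [474.8  85.8]
-100 [488.1  92.8]
-4 [573.  137.5]
0 [576.6 139.3]
```

{"api": "play_rows", "payload": {"deltas": [[0.34,0.93,0,0,0,0.2,-1],[0.34,0.93,0,0,0,0.2,-1],[0.34,0.93,0,0,0,0.2,-1],[0.34,0.93,0,0,0,0.2,-1],[0.34,0.93,0,0,0,0.2,-1],[0.34,0.93,0,0,0,0.2,-1],[0.34,0.93,0,0,0,0.2,-1],[0.34,0.93,0,0,0,0,-1]]}}

```text
time_s: 0.77
eef_pos: [283.3, -195.6, 231.2]
ee_rot: [-0.0, 0.971, 0.24, 0.0]
force: [-0.4, 0.1, -0.8]
grip_width: 0.003
```

{"api": "play_rows", "payload": {"deltas": [[0.34,0.93,0,0,0,0,-1],[0.34,0.93,0,0,0,0,-1],[0.34,0.93,0,0,0,0,-1],[0.34,0.93,0,0,0,0,-1],[0.6,0.7,0,0,0,0,-1],[0.8,0.6,0,0,0,0,-1],[0.8,0.5,0,0,0,0,-1],[0,0,0,0,0,0,-1]]}}

```text
time_s: 1.43
eef_pos: [428.7, 26.1, 230.4]
ee_rot: [-0.001, 0.97, 0.242, -0.0]
force: [0.4, -0.6, -1.3]
grip_width: -0.003
```

{"api": "play_rows", "payload": {"deltas": [[0.57,0.85,0,0,0,0,-1],[0.57,0.85,0,0,0,0,-1],[0.57,0.85,-0.6,0,0,0,-1],[0,0,-1,0,0,0,-1],[0,0,-1,0,0,0,-1],[0,0,-1,0,0,0,-1],[0,0,-1,0,0,0,-1],[0,0,0,0,0,0,-1]]}}

```text
time_s: 2.1
eef_pos: [486.8, 120.8, 43.8]
ee_rot: [-0.002, 0.971, 0.24, -0.006]
force: [-0.6, 0.1, -0.1]
grip_width: -0.0
```

{"api": "play_rows", "payload": {"deltas": [[0.25,0.18,0,0,0,0,-1],[-0.14,0.21,0,0,0,0,-1],[-0.14,0.21,0,0,0,0,-1],[-0.1,0.275,0,0,0,0,-1],[-0.1,0.275,0,0,0,0,-1],[0,0.29,0,0,0,0,-1],[0,0.29,0,0,0,0,-1],[0,0,0,0,0,0,-1]]}}

```text
time_s: 2.77
eef_pos: [481.7, 192.4, 50.4]
ee_rot: [-0.0, 0.97, 0.241, 0.0]
force: [-0.4, -0.8, -0.7]
grip_width: -0.002
```

{"api": "play_rows", "payload": {"deltas": [[0.0,0.25,-0.05,0,0,0,-1],[0.04,0.25,-0.05,0,0,0,-1],[0.16,0.25,0,0,0,0,-1],[0.16,0.25,0,0,0,0,-1],[0.13,0.14,0,0,0,0,-1],[0,0,0,0,0,0,-1]]}}

```text
time_s: 3.27
eef_pos: [502.2, 237.0, 45.9]
ee_rot: [-0.0, 0.971, 0.241, 0.0]
force: [-0.3, -0.9, 0.2]
grip_width: -0.002
```

```bash
cat > look.py <<'E'
import sys,m
from m import *
c2=capture('top'); m.c=c2; n=sys.argv[1]
save(c2,n); im=cv2.imread(f'pics/{n}.png')[130:310,200:420]
cv2.imwrite(f'pics/{n}.png',cv2.resize(im,None,fx=3.6,fy=3.3,interpolation=cv2.INTER_CUBIC))
hs=cv2.cvtColor(im,cv2.COLOR_BGR2HSV); k=cv2.inRange(hs,(5,150,150),(22,255,255))
nn,l,st,ce=cv2.connectedComponentsWithStats(k)
for i in range(1,nn):
  if st[i,4]>8: print('orange',st[i,4],tos(pt(c2,*(ce[i]+[200,130]),plane=70)[:2]))
s=sensors.sense(); print(s['time_s'],s['eef_pos'],tos(s['eef_pos'][:2]),s['force'])
E
python3 look.py left_open
```

```text
th 0.484580124390521 o [576.56929206 139.34573978]
res [[-1.0, -0.4], [-0.3, -1.3], [-0.1, 0.2], [-0.3, -0.7], [1.3, 0.7], [0.4, 1.5]]
orange 48 [-76.1 -59.4]
3.3167 [501.73980269 236.32421612  45.80734886] [-21.  120.7] [ 0.24114604  0.03452875 -1.57914583]
```

{"api": "play_rows", "payload": {"deltas": [[-0.2,-0.1,0,0,0,0,-1],[0,0,0.8,0,0,0,-1],[0,0,0.8,0,0,0,-1],[0.17,-0.92,0,0,0,0,-1],[0.17,-0.92,0,0,0,0,-1],[0.18,-0.92,0,0,0,0,-1],[0.18,-0.92,0,0,0,0,-1],[0,0,0,0,0,0,-1]]}}

```text
time_s: 3.98
eef_pos: [522.6, 79.2, 110.3]
ee_rot: [0.001, 0.971, 0.238, 0.0]
force: [-1.1, 0.0, 0.3]
grip_width: 0.001
```

{"api": "play_rows", "payload": {"deltas": [[0,0.1,-0.8,0,0,0,-1],[0,0,-0.8,0,0,0,-1],[0,0,0,0,0,0,-1],[0.09,-0.27,0,0,0,0,-1],[0.09,-0.27,0,0,0,0,-1],[0.17,-0.235,0,0,0,0,-1],[0.17,-0.235,0,0,0,0,-1],[0,0,0,0,0,0,-1]]}}

```text
time_s: 4.65
eef_pos: [544.6, 46.0, 47.5]
ee_rot: [0.001, 0.971, 0.239, 0.001]
force: [0.5, -1.3, -0.6]
grip_width: 0.004
```

{"api": "play_rows", "payload": {"deltas": [[0.235,-0.17,0,0,0,0,-1],[0.235,-0.17,0,0,0,0,-1],[0.275,-0.1,0,0,0,0,-1],[0.275,-0.1,0,0,0,0,-1],[0.29,-0.01,0,0,0,0,-1],[0.29,-0.01,0,0,0,0,-1],[0.24,0.05,0,0,0,0,-1],[0,0,0,0,0,0,-1]]}}

```text
time_s: 5.32
eef_pos: [616.9, 27.7, 46.4]
ee_rot: [0.0, 0.971, 0.24, -0.0]
force: [0.7, 0.3, -0.0]
grip_width: -0.002
```

```bash
python3 look.py right_open
```

```text
th 0.484580124390521 o [576.56929206 139.34573978]
res [[-1.0, -0.4], [-0.3, -1.3], [-0.1, 0.2], [-0.3, -0.7], [1.3, 0.7], [0.4, 1.5]]
orange 41 [ -1.2 125.7]
5.3667 [616.38267859  27.72358852  46.32208978] [ -16.8 -117.3] [ 0.45234505  0.62229378 -0.25128776]
```

{"api": "play_rows", "payload": {"deltas": [[-0.2,-0.1,0,0,0,0,-1],[0,0,0.8,0,0,0,-1],[0,0,0.8,0,0,0,-1],[-0.83,0.39,0,0,0,0,-1],[-0.83,0.39,0,0,0,0,-1],[-0.83,0.39,0,0,0,0,-1],[-0.83,0.39,0,0,0,0,-1],[0,0,0,0,0,0,-1]]}}

```text
time_s: 6.03
eef_pos: [469.2, 88.5, 109.8]
ee_rot: [-0.001, 0.97, 0.241, -0.002]
force: [0.8, 0.1, -0.2]
grip_width: -0.001
```

```bash
python3 look.py both_open
```

```text
th 0.484580124390521 o [576.56929206 139.34573978]
res [[-1.0, -0.4], [-0.3, -1.3], [-0.1, 0.2], [-0.3, -0.7], [1.3, 0.7], [0.4, 1.5]]
orange 58 [   2.1 -123.6]
orange 47 [ -0.3 126.4]
6.0833 [472.615883    87.3410612  110.60920798] [-116.2    2.4] [ 1.10079837 -0.45152463  0.311131  ]
```

View pics/both_open.png

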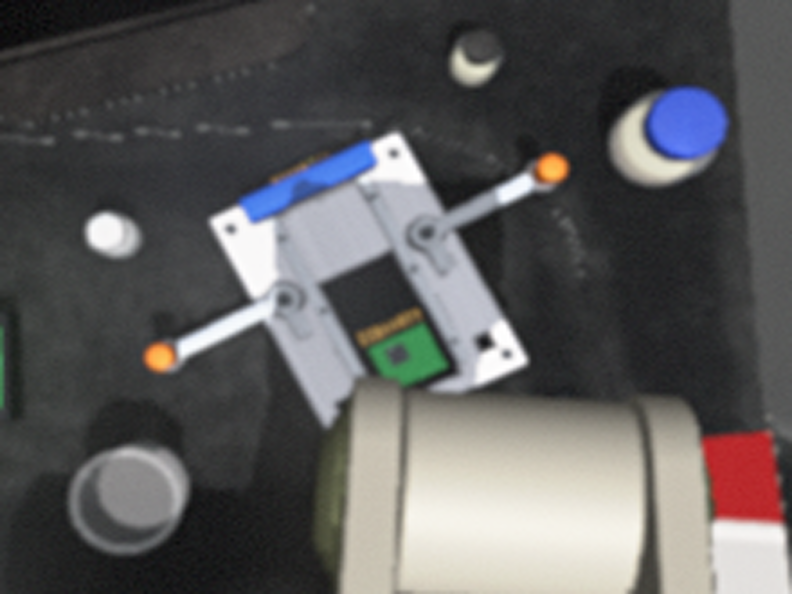

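Both levers are open: knobs at (160,357) and (551,168). The module is still at the mouth, with its green top at (408,362), and all bystanders are where they were. The black area ahead of the module at (372,290) needs a height check.

```bash
python3 - <<'E'
from m import *
for x,y in ((372,290),(360,305),(390,270),(390,328),(408,362),(340,230),(380,395)):
  w=pt(c,200+x/3.6,130+y/3.3); print(x,y,w.round(1),tos(w[:2]))
E
```

```text
th 0.484580124390521 o [576.56929206 139.34573978]
res [[-1.0, -0.4], [-0.3, -1.3], [-0.1, 0.2], [-0.3, -0.7], [1.3, 0.7], [0.4, 1.5]]
372 290 [560.3 128.6  12.3] [-19.4  -1.9]
360 305 [550.4 135.6   8.9] [-24.9   8.9]
390 270 [573.7 117.8   8.9] [-12.6 -17.7]
390 328 [535.7 118.5  36.6] [-45.9   0.6]
408 362 [514.3 107.8  37.5] [-69.8   1.1]
340 230 [599.5 148.3  10.7] [24.5 -2.7]
380 395 [493.1 123.8  36.7] [-81.1  25.2]
```

{"api": "play_rows", "payload": {"deltas": [[0,-0.05,-0.7,0,0,0,-1],[0,0,-0.7,0,0,0,-1],[0,0,-0.75,0,0,0,-1],[0,0,0,0,0,0,-1]]}}

```text
time_s: 6.42
eef_pos: [473.2, 83.9, 20.4]
ee_rot: [-0.001, 0.971, 0.24, -0.003]
force: [-0.5, -0.0, -0.8]
grip_width: 0.002
```

{"api": "play_rows", "payload": {"deltas": [[0.2,0.15,0.02,0,0,0,-1],[0.22,0.13,0.02,0,0,0,-1],[0.22,0.13,0,0,0,0,-1],[0.22,0.117,0,0,0,0,-1],[0.22,0.117,0,0,0,0,-1],[0.22,0.117,0,0,0,0,-1],[0.22,0.117,0,0,0,0,-1],[0,0,0,0,0,0,-1]]}}

```text
time_s: 7.08
eef_pos: [538.3, 119.6, 27.6]
ee_rot: [0.0, 0.971, 0.24, 0.002]
force: [-0.0, 0.2, -0.6]
grip_width: 0.003
```

```bash
python3 look.py push1
```

```text
th 0.484580124390521 o [576.56929206 139.34573978]
res [[-1.0, -0.4], [-0.3, -1.3], [-0.1, 0.2], [-0.3, -0.7], [1.3, 0.7], [0.4, 1.5]]
orange 58 [   2.1 -123.6]
orange 48 [ -0.3 126.2]
7.1333 [537.29830013 119.2818497   27.21098653] [-44.1   0.5] [-0.77606651 -0.54948699  0.19415268]
```

{"api": "play_rows", "payload": {"deltas": [[0.18,0.093,-0.05,0,0,0,-1],[0.18,0.093,-0.05,0,0,0,-1],[0.18,0.093,0,0,0,0,-1],[0.18,0.093,0,0,0,0,-1],[0,0,0,0,0,0,-1]]}}

```text
time_s: 7.55
eef_pos: [566.2, 134.7, 21.9]
ee_rot: [0.0, 0.971, 0.24, 0.001]
force: [1.3, -0.1, -0.8]
grip_width: 0.004
```

{"api": "play_rows", "payload": {"deltas": [[0.09,0.047,0,0,0,0,-1],[0,0,0,0,0,0,-1]]}}

```text
time_s: 7.72
eef_pos: [568.8, 136.3, 21.8]
ee_rot: [-0.0, 0.971, 0.24, 0.0]
force: [1.3, 0.7, 0.7]
grip_width: 0.003
```

{"api": "play_rows", "payload": {"deltas": [[0.05,0.025,0,0,0,0,-1],[0,0,0,0,0,0,-1]]}}

```text
time_s: 7.88
eef_pos: [570.6, 137.2, 21.8]
ee_rot: [-0.0, 0.971, 0.24, 0.0]
force: [-0.0, 0.1, -0.3]
grip_width: -0.001
```

{"api": "play_rows", "payload": {"deltas": [[0.05,0.025,0,0,0,0,-1],[0,0,0,0,0,0,-1]]}}

```text
time_s: 8.05
eef_pos: [572.7, 138.2, 21.9]
ee_rot: [0.0, 0.971, 0.24, 0.0]
force: [-0.3, 0.7, 0.7]
grip_width: 0.001
```

{"api": "play_rows", "payload": {"deltas": [[0.04,0.021,0,0,0,0,-1],[0,0,0,0,0,0,-1]]}}

```text
time_s: 8.22
eef_pos: [573.1, 138.5, 21.8]
ee_rot: [0.0, 0.971, 0.24, -0.002]
force: [-7.1, -5.4, 5.3]
grip_width: 0.0
```

{"api": "play_rows", "payload": {"deltas": [[0.04,0.021,0,0,0,0,-1],[0,0,0,0,0,0,-1]]}}

```text
time_s: 8.38
eef_pos: [573.1, 138.5, 21.8]
ee_rot: [0.0, 0.971, 0.241, -0.004]
force: [-15.6, -10.2, 12.4]
grip_width: -0.0
```

```bash
python3 look.py push2
```

```text
th 0.484580124390521 o [576.56929206 139.34573978]
res [[-1.0, -0.4], [-0.3, -1.3], [-0.1, 0.2], [-0.3, -0.7], [1.3, 0.7], [0.4, 1.5]]
orange 58 [   2.1 -123.6]
orange 49 [ -0.5 126.3]
8.4333 [573.14755538 138.52034802  21.80264939] [-3.4  0.9] [-15.82096418 -10.42235549  12.08888979]
```

View pics/push2.png

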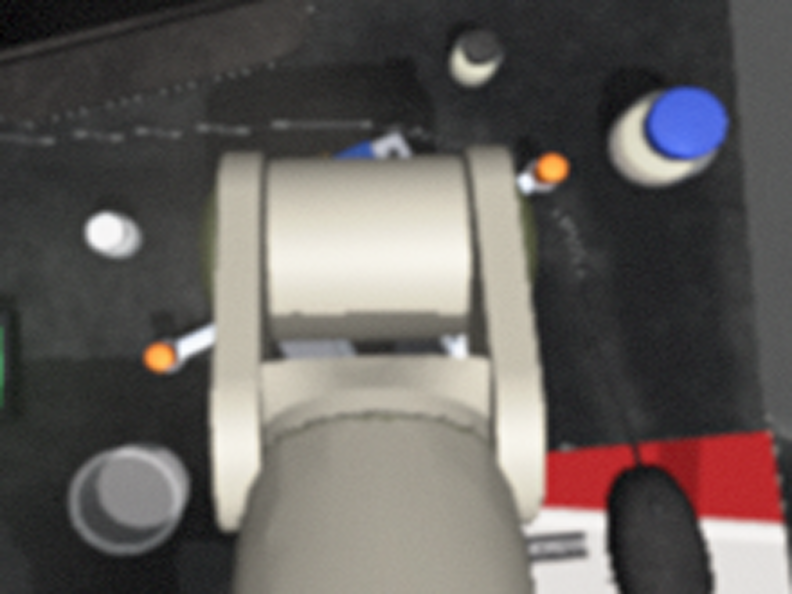

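The arm hides the socket here. Both knobs, at (160,357) and (552,167), are still in the open position. Contact force appeared at tool x = -3.4, where home predicts about -4.

{"api": "play_rows", "payload": {"deltas": [[-0.22,-0.117,0,0,0,0,-1],[-0.22,-0.117,0,0,0,0,-1],[0,0,0.75,0,0,0,-1],[0,0,0.75,0,0,0,-1],[0,0,0.75,0,0,0,-1],[-0.08,0.85,0,0,0,0,-1],[-0.08,0.85,0,0,0,0,-1],[-0.08,0.85,0,0,0,0,-1]]}}

```text
time_s: 9.1
eef_pos: [548.6, 233.5, 112.6]
ee_rot: [-0.0, 0.971, 0.24, 0.001]
force: [0.6, -0.2, -0.4]
grip_width: 0.002
```

{"api": "play_rows", "payload": {"deltas": [[-0.06,0.85,0,0,0,0,-1],[0,0,0,0,0,0,-1],[0,0,0,0,0,0,-1]]}}

```text
time_s: 9.35
eef_pos: [545.6, 267.9, 111.7]
ee_rot: [-0.0, 0.97, 0.242, 0.0]
force: [-0.4, -0.2, -0.6]
grip_width: -0.003
```

```bash
python3 look.py home1
```

```text
th 0.484580124390521 o [576.56929206 139.34573978]
res [[-1.0, -0.4], [-0.3, -1.3], [-0.1, 0.2], [-0.3, -0.7], [1.3, 0.7], [0.4, 1.5]]
orange 58 [   2.1 -123.6]
9.4 [545.97894999 266.65102055 111.69442486] [ 32.2 126.9] [-0.6119438   0.01789808 -0.91123701]
```

View pics/home1.png

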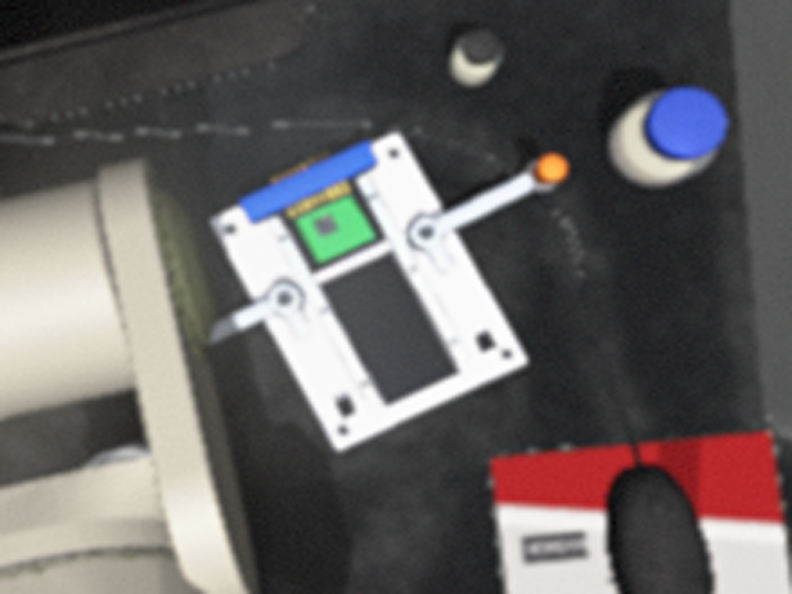

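The module is home: its green top at (335,228) is against the blue block. The right lever is open and the beaker side is hidden by the arm. Next I shut the left lever.

{"api": "play_rows", "payload": {"deltas": [[0,0,-0.8,0,0,0,-1],[0,0,-0.85,0,0,0,-1],[0,0,0,0,0,0,-1],[-0.29,-0.21,0,0,0,0,-1],[-0.275,-0.12,0,0,0,0,-1],[-0.275,-0.12,0,0,0,0,-1],[-0.23,-0.19,0,0,0,0,-1],[0,0,0,0,0,0,-1]]}}

```text
time_s: 10.07
eef_pos: [503.0, 239.5, 47.4]
ee_rot: [0.0, 0.971, 0.24, 0.0]
force: [0.1, -0.8, 0.3]
grip_width: 0.001
```

{"api": "play_rows", "payload": {"deltas": [[-0.22,-0.15,0,0,0,0,-1],[-0.16,-0.25,0,0,0,0,-1],[-0.16,-0.25,0,0,0,0,-1],[-0.08,-0.29,0,0,0,0,-1],[-0.08,-0.29,0,0,0,0,-1],[0,-0.2,0,0,0,0,-1],[0,-0.15,0,0,0,0,-1],[0,0,0,0,0,0,-1]]}}

```text
time_s: 10.73
eef_pos: [475.6, 176.5, 45.9]
ee_rot: [0.0, 0.971, 0.24, -0.0]
force: [-0.4, 0.3, -0.1]
grip_width: 0.0
```

{"api": "play_rows", "payload": {"deltas": [[0.03,-0.1,0,0,0,0,-1],[0.03,-0.1,0,0,0,0,-1],[0,0,0,0,0,0,-1]]}}

```text
time_s: 10.98
eef_pos: [477.9, 169.3, 45.8]
ee_rot: [0.0, 0.971, 0.24, -0.0]
force: [0.3, -0.2, -0.6]
grip_width: -0.001
```

```bash
python3 look.py l1 | tail -3
```

```text
res [[-1.0, -0.4], [-0.3, -1.3], [-0.1, 0.2], [-0.3, -0.7], [1.3, 0.7], [0.4, 1.5]]
orange 58 [   2.1 -123.6]
11.0333 [477.89342994 169.51726256  45.75994763] [-73.3  72.7] [ 0.39143793 -0.91244302 -0.07945967]
```

{"api": "play_rows", "payload": {"deltas": [[0.023,-0.044,0,0,0,0,-1],[0,0,0,0,0,0,-1]]}}

```text
time_s: 11.2
eef_pos: [478.6, 167.9, 45.7]
ee_rot: [-0.0, 0.971, 0.24, -0.0]
force: [1.3, -0.8, 0.0]
grip_width: 0.002
```

{"api": "play_rows", "payload": {"deltas": [[0.023,-0.044,0,0,0,0,-1],[0,0,0,0,0,0,-1]]}}

```text
time_s: 11.37
eef_pos: [479.6, 166.0, 45.8]
ee_rot: [0.0, 0.971, 0.24, -0.0]
force: [-1.1, 0.7, -0.2]
grip_width: -0.002
```

{"api": "play_rows", "payload": {"deltas": [[0.023,-0.044,0,0,0,0,-1],[0,0,0,0,0,0,-1]]}}

```text
time_s: 11.53
eef_pos: [479.9, 165.2, 45.7]
ee_rot: [-0.001, 0.971, 0.24, -0.0]
force: [-2.9, 7.3, 0.6]
grip_width: 0.004
```

{"api": "play_rows", "payload": {"deltas": [[-0.12,0.22,0,0,0,0,-1],[0,0,0.8,0,0,0,-1],[0,0,0.8,0,0,0,-1],[0.79,-0.55,0,0,0,0,-1],[0.79,-0.55,0,0,0,0,-1],[0.79,-0.55,0,0,0,0,-1],[0.79,-0.55,0,0,0,0,-1],[0.79,-0.55,0,0,0,0,-1]]}}

```text
time_s: 12.2
eef_pos: [634.9, 62.3, 109.9]
ee_rot: [0.0, 0.971, 0.24, 0.0]
force: [-0.0, 0.6, -0.9]
grip_width: 0.002
```

{"api": "play_rows", "payload": {"deltas": [[0.79,-0.55,0,0,0,0,-1],[0,0,0,0,0,0,-1],[0,0,0,0,0,0,-1]]}}

```text
time_s: 12.45
eef_pos: [665.7, 40.3, 108.8]
ee_rot: [-0.0, 0.971, 0.24, -0.0]
force: [-1.1, -0.6, 0.9]
grip_width: -0.002
```

```bash
python3 look.py l2 | tail -3
```

```text
res [[-1.0, -0.4], [-0.3, -1.3], [-0.1, 0.2], [-0.3, -0.7], [1.3, 0.7], [0.4, 1.5]]
orange 31 [-77.6  48. ]
12.5 [664.95669291  41.42961869 109.16923508] [  32.6 -127.8] [ 0.5159954  -0.29461553 -0.64979418]
```

{"api": "play_rows", "payload": {"deltas": [[0,0,-0.8,0,0,0,-1],[0,0,-0.8,0,0,0,-1],[0,0,0,0,0,0,-1],[-0.35,-0.1,0,0,0,0,-1],[-0.25,-0.16,0,0,0,0,-1],[-0.25,-0.16,0,0,0,0,-1],[-0.29,-0.08,0,0,0,0,-1],[0,0,0,0,0,0,-1]]}}

```text
time_s: 13.17
eef_pos: [618.4, 21.7, 47.8]
ee_rot: [0.0, 0.971, 0.241, 0.0]
force: [-0.6, 0.2, 0.3]
grip_width: 0.003
```

{"api": "play_rows", "payload": {"deltas": [[-0.29,-0.08,0,0,0,0,-1],[-0.3,0.01,0,0,0,0,-1],[-0.3,0.01,0,0,0,0,-1],[-0.28,0.1,0,0,0,0,-1],[-0.28,0.1,0,0,0,0,-1],[-0.17,0.11,0,0,0,0,-1],[-0.13,0.09,0,0,0,0,-1],[0,0,0,0,0,0,-1]]}}

```text
time_s: 13.83
eef_pos: [549.3, 35.8, 46.5]
ee_rot: [0.0, 0.971, 0.241, 0.0]
force: [-1.0, -0.4, 0.4]
grip_width: 0.002
```

```bash
python3 look.py l3 | tail -3
```

```text
res [[-1.0, -0.4], [-0.3, -1.3], [-0.1, 0.2], [-0.3, -0.7], [1.3, 0.7], [0.4, 1.5]]
orange 29 [-77.5  47.9]
13.8833 [549.77678921  35.35663123  46.32558847] [-72.1 -79.5] [ 0.28876329  0.3342788  -0.20994226]
```

{"api": "play_rows", "payload": {"deltas": [[-0.05,0.088,0,0,0,0,-1],[-0.05,0.088,0,0,0,0,-1],[0,0,0,0,0,0,-1]]}}

```text
time_s: 14.13
eef_pos: [545.5, 42.4, 45.8]
ee_rot: [-0.0, 0.971, 0.24, -0.0]
force: [0.6, 0.5, 0.6]
grip_width: 0.0
```

{"api": "play_rows", "payload": {"deltas": [[-0.023,0.044,0,0,0,0,-1],[0,0,0,0,0,0,-1]]}}

```text
time_s: 14.3
eef_pos: [544.6, 43.8, 45.7]
ee_rot: [-0.0, 0.971, 0.24, -0.0]
force: [-0.6, 0.1, -0.1]
grip_width: -0.001
```

{"api": "play_rows", "payload": {"deltas": [[-0.023,0.044,0,0,0,0,-1],[0,0,0,0,0,0,-1]]}}

```text
time_s: 14.47
eef_pos: [544.3, 44.7, 45.9]
ee_rot: [0.001, 0.971, 0.24, 0.0]
force: [1.8, -5.3, -0.8]
grip_width: -0.002
```

Stop force reached. I back off, rise and move clear for a last look.

{"api": "play_rows", "payload": {"deltas": [[0.12,-0.22,0,0,0,0,-1],[0,0,0.9,0,0,0,-1],[0,0,0.9,0,0,0,-1],[0,0,0.9,0,0,0,-1],[-0.9,0,0.3,0,0,0,-1],[-0.9,0,0,0,0,0,-1],[-0.9,-0.3,0,0,0,0,-1],[-0.9,-0.3,0,0,0,0,-1]]}}

```text
time_s: 15.13
eef_pos: [403.1, 12.5, 165.9]
ee_rot: [-0.0, 0.971, 0.241, 0.0]
force: [-0.5, -0.7, 0.5]
grip_width: -0.0
```

{"api": "play_rows", "payload": {"deltas": [[-0.4,-0.6,0,0,0,0,-1],[0,0,0,0,0,0,-1],[0,0,0,0,0,0,-1]]}}

```text
time_s: 15.38
eef_pos: [388.7, -12.3, 166.3]
ee_rot: [0.0, 0.971, 0.239, 0.001]
force: [0.1, 0.6, 0.2]
grip_width: 0.001
```

```bash
python3 look.py fin | tail -3
```

```text
orange 30 [-77.5 -45.4]
orange 27 [-76.4  48. ]
15.4333 [389.19225716 -11.81596493 166.20546674] [-236.2  -46.5] [ 0.20031857 -0.37169581 -0.415198  ]
```

View pics/fin.png

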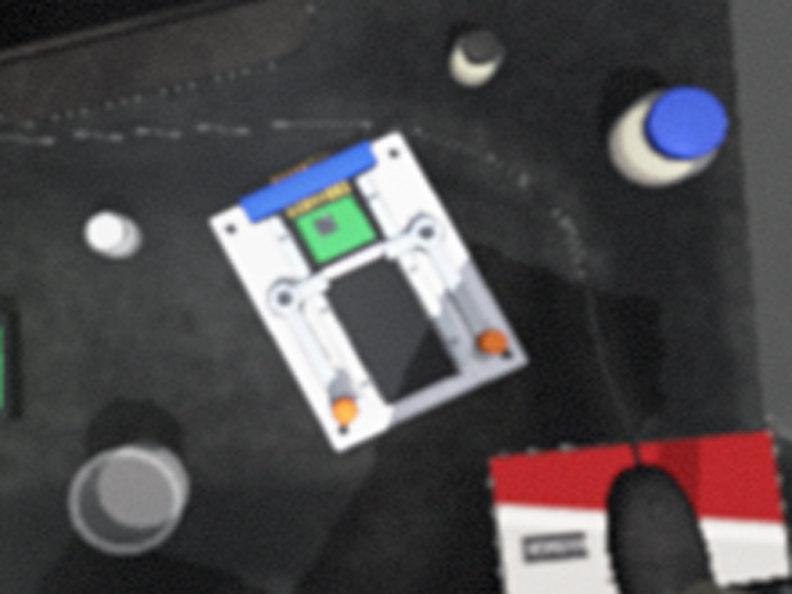

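Both levers are shut: the knobs at (343,410) and (492,342) measure y +48.0 and −45.4 mm, where fully shut is ±47. The module is home at (335,228), the locking fingers lie behind it, and all bystanders are unmoved. Handing in.

```bash
python3 -c "
from rig import order
print(order.finish_job())"
```

```text
the job is handed in; nothing more can be done
None
```

I opened both levers, slid the module home along its channel and shut both levers behind it. I then handed the job in at about 15.4 s on the robot's clock. No verdict was reported.

- **Levers open:** the open knobs measured socket (−0.3, 126) and (2.1, −124) mm, which puts each lever between about 1.56 and 1.6 rad. They stayed there during the push.
- **Module home:** the push met the contact block at tool x −3.4 mm, where about −4 mm was expected, with 15–20 N of contact force. The last picture shows the module against the blue block. I did not measure its final position to the millimetre.
- **Levers shut:** each lever was pushed until it met its stop, at 5–8 N. The shut knobs measured y +48.0 and −45.4 mm against a nominal ±47, or about 0.02 rad.
- **Bystanders and arm:** in the pictures the vials, beaker and bottle stand where they started, and the arm is clear of everything.

No check failed or disagreed.

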